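Tip the sorting board: rollers roll out, plates are lifted off

TASK

Press down the end of the wooden sorting board that faces the open, undivided red bin, gently and only as far as needed, so that the three round wooden rollers roll off into that bin by themselves (do not touch them) while the two flat plates stay on the board. With the board still tipped, lift the two plates off it and lay them in the divided red tray at the other end; then set the board level again. Leave the things around alone.

Things in the scene. Friction and masses are not known exactly. Their poses are not given: they have to be found in the camera images.
- stand: plywood stand fixed to the table; it carries the tipping board. Base 310 x 150 x 14 mm, origin on the table under the middle of the board. x along the board's axle (away from the robot, but for its yaw), y along the board's length, to the left. Axle 135 mm above the origin. Two posts, 60 mm wide, 159 mm high, at x = +-139 mm. The board takes no more than 40 N of pressing
- board (a joint): tilt of the board, rad: 0 level, positive with its left (+y) end down, stops at +-0.6. Stiff friction hinge: stays where left, gives way at 1.2 N m (about 10 N on an end pad), so a hand leaning on the board or a plate shifts it. Tipped slowly, the rollers leave at about 0.19 to 0.28; the most slippery plates slide from about 0.42
- board_axle (a point): middle of the axle; axes turn with the board (x along axle, y along board to the left, z its normal). In this frame, in mm: near lane x -95 to 10, flat at z 30, carries the plates; far lane x 10 to 95, three valleys across it, pitch 90, crests z 22, flanks 0.15 rad, a roller in each. Ends y +-135 are open. Rails 20 wide along x = +-105, tops z 50
- board_pad_left (a point): cork thumb pad on top of the near rail at the board's left (+y) end, 20 x 50 mm; the point lies in the middle of its top face, at (-105, 115, 50) mm in the frame of board_axle; press down here to lower the left end
- board_pad_right (a point): the same at the right (-y) end, at (-105, -115, 50) mm; press down here to lower the right end
- roller1: plain wooden roller, diameter 44 mm, 70 mm long, about 70 g; origin at its centre, x along its axis
- roller2: plain wooden roller, diameter 44 mm, 70 mm long, about 70 g; origin at its centre, x along its axis
- roller3: plain wooden roller, diameter 44 mm, 70 mm long, about 70 g; origin at its centre, x along its axis
- plate1: flat plywood plate (toy car chassis), 42 x 100 x 18 mm, about 60 g; origin at the centre of its underside, x across its 42 mm width, y along its 100 mm length, z up through its thickness
- plate2: flat plywood plate (toy car chassis), 42 x 100 x 18 mm, about 60 g; origin at the centre of its underside, x across its 42 mm width, y along its 100 mm length, z up through its thickness
- bin_in (a point): middle of the inner floor (4 mm above the table) of the open, undivided red bin, for the rollers: outside 240 x 190 mm, walls 60 mm high and 4 mm thick, fixed to the table below one end of the board (either end). x and y along its sides, parallel to the stand's
- tray_in (a point): middle of the inner floor (4 mm above the table) of the divided red tray, for the plates: outside 240 x 190 mm, walls 35 mm high, 4 mm thick; a 4 mm divider of the same height along y makes two compartments of 114 x 182 mm centred at x = -59 and +59 mm. Fixed below the other end of the board; x and y parallel to the stand's
- glue_gun: bystander: grey glue gun lying on its side, about 190 x 140 x 34 mm
- cup: bystander: white cup, 76 mm across, 95 mm high
- glue_pot: bystander: jar, 64 mm across, 100 mm high
There are look-alikes about, which are no part of the job. Leave any black or orange look-alike of the roller1 alone. What is shaped like the roller2 but pink or turquoise is not meant.

How it is judged:
On the way, in this order (a step that is already met when the one before it is completed fails the run):
1. the board is tipped (over 0.15 rad) and the three rollers lie in the undivided bin, both plates still on the board (x of roller1 in the frame of bin_in between -0.118 and 0.118 m and y of roller1 in the frame of bin_in between -0.093 and 0.093 m and z of roller1 in the frame of bin_in between -0.01 and 0.07 m and x of roller2 in the frame of bin_in between -0.118 and 0.118 m and y of roller2 in the frame of bin_in between -0.093 and 0.093 m and z of roller2 in the frame of bin_in between -0.01 and 0.07 m and x of roller3 in the frame of bin_in between -0.118 and 0.118 m and y of roller3 in the frame of bin_in between -0.093 and 0.093 m and z of roller3 in the frame of bin_in between -0.01 and 0.07 m and x of plate1 in the frame of board_axle between -0.11 and 0.11 m and y of plate1 in the frame of board_axle between -0.135 and 0.135 m and z of plate1 in the frame of board_axle between -0.01 and 0.06 m and x of plate2 in the frame of board_axle between -0.11 and 0.11 m and y of plate2 in the frame of board_axle between -0.135 and 0.135 m and z of plate2 in the frame of board_axle between -0.01 and 0.06 m and (value of joint board above 0.15 rad or value of joint board below -0.15 rad)), for 0.2 s.
2. both plates lie in the divided tray, the board still tipped (over 0.15 rad) (x of plate1 in the frame of tray_in between -0.112 and 0.112 m and y of plate1 in the frame of tray_in between -0.09 and 0.09 m and z of plate1 in the frame of tray_in between -0.01 and 0.035 m and x of plate2 in the frame of tray_in between -0.112 and 0.112 m and y of plate2 in the frame of tray_in between -0.09 and 0.09 m and z of plate2 in the frame of tray_in between -0.01 and 0.035 m and (value of joint board above 0.15 rad or value of joint board below -0.15 rad)), for 0.2 s.
At the end, for the whole second after the job is handed in: the three rollers lie in the undivided bin and both plates in the divided tray, all at rest, and the board is level within 0.07 rad (4 degrees) (x of roller1 in the frame of bin_in between -0.118 and 0.118 m and y of roller1 in the frame of bin_in between -0.093 and 0.093 m and z of roller1 in the frame of bin_in between -0.01 and 0.07 m and x of roller2 in the frame of bin_in between -0.118 and 0.118 m and y of roller2 in the frame of bin_in between -0.093 and 0.093 m and z of roller2 in the frame of bin_in between -0.01 and 0.07 m and x of roller3 in the frame of bin_in between -0.118 and 0.118 m and y of roller3 in the frame of bin_in between -0.093 and 0.093 m and z of roller3 in the frame of bin_in between -0.01 and 0.07 m and x of plate1 in the frame of tray_in between -0.112 and 0.112 m and y of plate1 in the frame of tray_in between -0.09 and 0.09 m and z of plate1 in the frame of tray_in between -0.01 and 0.035 m and x of plate2 in the frame of tray_in between -0.112 and 0.112 m and y of plate2 in the frame of tray_in between -0.09 and 0.09 m and z of plate2 in the frame of tray_in between -0.01 and 0.035 m and linear speed of each of roller1, roller2, roller3, plate1, plate2 below 0.02 m/s and value of joint board between -0.07 and 0.07 rad); the robot touches nothing.
It fails at once if a roller is touched by the gripper (over 1 N) (contact force between the fingers and roller1 above 1 N or contact force between the fingers and roller2 above 1 N or contact force between the fingers and roller3 above 1 N).
It fails at once if a plate ends up in the rollers' bin ((x of plate1 in the frame of bin_in between -0.12 and 0.12 m and y of plate1 in the frame of bin_in between -0.095 and 0.095 m and z of plate1 in the frame of bin_in between -0.01 and 0.06 m) or (x of plate2 in the frame of bin_in between -0.12 and 0.12 m and y of plate2 in the frame of bin_in between -0.095 and 0.095 m and z of plate2 in the frame of bin_in between -0.01 and 0.06 m)).
It fails at once if the board is pressed with more than 40 N (contact force between the fingers and stand above 40 N).
It fails at once if a bystander is moved by more than 30 mm (distance of any of glue_gun, cup, glue_pot from where it was at the start of the episode above 0.03 m).
It also fails if it takes over 72 s, if anything falls off the work surface, if the arm or the gripper's body presses on something with over 40 N, if the wrist force passes 120 N, or if a joint passes its speed limit or range.

ROBOT

A 6-joint arm with a two-finger parallel gripper is mounted at the origin on the work surface. World frame = base frame: x ahead of the robot, y to its left, z up, the work surface at z = 0. Lengths are in m, angles in rad, forces in N, time in s.
With the tool pointing down it reaches from about 0.35 to 1 m from the base axis. Payload 7.1 kg.
Tool frame: the origin (TCP) lies between the finger pads; the fingertips stand 11 mm ahead of it and the grasp point (between the pads) lies 8 mm behind it (tip_reach is the distance from the TCP to the fingertips, in m); z points along the fingers, y is the line along which they close (so a half turn about z gives the same grasp; the last joint's range is limited). The gripper opens to 85 mm and grips with 20 to 120 N. Pads are 22 mm wide; open, the fingers measure 114 mm over their backs; the gripper's body (76 mm by 85 mm) begins 54 mm behind the grasp point. The pads swing forward as they close: fully open they stand 13 mm farther back than shut.
Start: joints at [1.158, 0.423, 1.63, -0, 1.089, -0.019], TCP at [0.24, 0.577, 0.242] pointing down, gripper open.
Joint ranges: [-3, 3], [-0.9, 2.11], [0.09, 2.58], [-1.31, 4.45], [0.11, 2.69], [-2.54, 2.54]. Speed limits (rad/s): [2.39, 2.39, 3.01, 3.14, 3.14, 3.14].

INTERFACE

Orientations are given as [roll, pitch, yaw] about the fixed x, y, z axes, in that order (R = Rz(yaw) Ry(pitch) Rx(roll)).
In Python, from rig import move_ptp, move_l, goto_joints, set_gripper, pause, ik, observe, grab_frame, calibration, PlanningError, close_job, tip_reach gives the robot as it stands. Calls block until the motion is done:
- move_ptp(position, orientation): joint-space move of the TCP to a pose.
- move_l(position, velocity=0.15, frame=None): straight line of the TCP; frame=None keeps the orientation; velocity is the mean speed in m/s.
- goto_joints(angles): joint-space move.
- set_gripper(opening): opening from 0.0 (shut) to 1.0 (fully open); the grip force is fixed at half the most; returns when the fingers have stopped.
- pause(seconds).
- ik(position, orientation): joint angles nearest the present ones, or None.
- observe(): the state.
- grab_frame(name): name is "scene" or "top" or "wrist"; returns (picture, depth): 480x640x3 uint8, red, green, blue; 480x640 float32, m along the optical axis (not along the pixel's ray), 0 where there is no reading.
- calibration(name): a dict with "fx", "fy", "cx", "cy" (pixels), "rvec" (rotation vector, rad) and "tvec" (3), from world to camera coordinates, as OpenCV has them. Camera axes: x right, y down, z forward; pixel columns grow to the right and rows downward; lengths in m; the calibration is good to about 2 mm. A picture is of the moment at which its call begins: read the wrist's pose just before it. calibration takes no time and is no camera call; for the wrist camera it gives the pose at the moment of the call.
A pose or a line that the arm cannot do raises PlanningError and nothing moves.
- close_job(): hands the job in; it is judged then, once.
The state is a dict: "time_s": time; "joint_pos": joint angles; "dq": joint speeds; "effort": joint torques, N m; "position": TCP position; "tool_rot": TCP orientation; "contact_force": force on the tool from outside, world axes, zero at the start; "torque": the same for the moment, N m; "gripper_width": opening from 0.0 (shut) to 1.0 (fully open); "gripper_force": force on a finger pad.
Only numpy, scipy, OpenCV 4.12 (cv2) and the standard library are available. Lean on these libraries where they do the work, as an engineer would, in place of code of your own. Each camera call takes 0.05 s, during which the arm holds its last target. There are 200 camera calls.

## Working session

There is one attempt and no reset: what is moved stays moved. The work goes in short steps, each a Python script; the robot and the scene stay as the last script left them, time stands still between calls to the robot, and variables do not carry over. Pictures are saved under pics/ and viewed, at most 10 in all, crops included, and the job is handed in when it is done.

```bash
ls; mkdir -p pics; python3 - <<'E'
from rig import *
import cv2,numpy as np
ims=[]
for n in("scene","top"):
    p,d=grab_frame(n); np.savez(f"pics/{n}0.npz",p=p,d=d); cv2.imwrite(f"pics/{n}0.png",p[:,:,::-1]); print(n,calibration(n),(d>0).mean())
print(observe(),tip_reach)
E
```

```text
pics
scene {'fx': 502.18038913469724, 'fy': 502.18038913469724, 'cx': 320.8619072665913, 'cy': 235.26982541289263, 'rvec': array([ 2.3457461 ,  0.99024185, -0.30802382]), 'tvec': array([-0.34149332, -0.23066525,  1.59552812])} 0.9960904947916667
top {'fx': 554.172666714838, 'fy': 554.172666714838, 'cx': 313.50033811691407, 'cy': 240.70156423839788, 'rvec': array([ 2.11283782, -2.10580699,  0.22485613]), 'tvec': array([-0.02566258,  0.50646595,  1.47295659])} 0.9960091145833333
{'time_s': 0.1, 'joint_pos': array([ 1.15801910e+00,  4.23765292e-01,  1.63061436e+00, -1.60028027e-05,
        1.08860447e+00, -1.90026370e-02]), 'dq': array([ 0.00155992, -0.00059844, -0.00305419, -0.00090234, -0.00039698,
        0.0005045 ]), 'effort': array([-1.69560335e-03, -5.58415675e+01, -2.82441974e+01, -1.95304920e-04,
        2.93537392e-03,  2.23252943e-05]), 'position': array([0.23958651, 0.57673389, 0.24162256]), 'tool_rot': array([-3.14020117e+00, -1.22745911e-05,  2.74782549e+00]), 'contact_force': array([-0.42190834, -0.1848167 ,  0.67692891]), 'torque': array([ 0.00942118, -0.01736747,  0.01125166]), 'gripper_force': 0.0, 'gripper_width': 1.0023363301317563} 0.011
```

View pics/scene0.png

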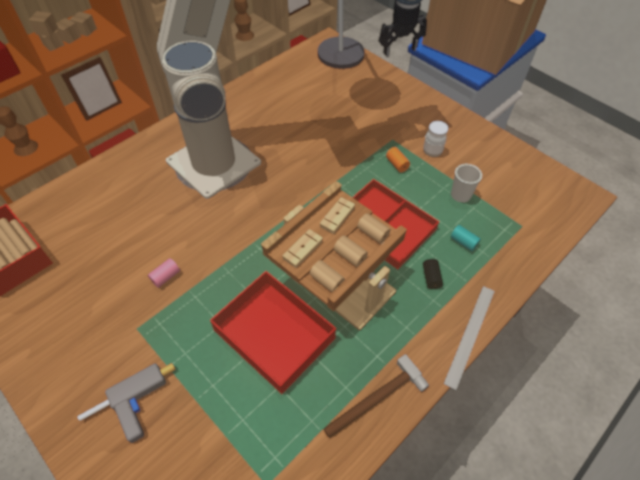

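View pics/top0.png

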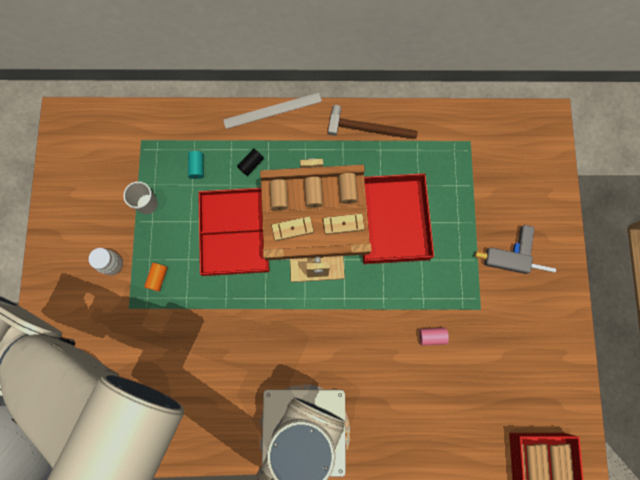

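The scene picture shows the board with three rollers at (326,275), (350,250) and (374,227), and two plates at (303,248) and (338,214). In the top picture, the divided tray is on the left (+y) at (232,232) and the open bin on the right (-y) at (398,218), so the right pad at about (360,248) is the one to press.

Possible roller look-alikes in the top picture are orange (156,277), turquoise (196,164), black (250,161) and pink (434,337). The wanted ones are the plain wood rollers on the board at (278,193), (313,190) and (347,187).

```bash
cat > h.py <<'E'
from rig import *
import cv2,numpy as np
from scipy.spatial.transform import Rotation as Rn
def cloud(n,p=None,d=None,c=None):
    if p is None:
        c=calibration(n); p,d=grab_frame(n)
    c=c or calibration(n)
    R=cv2.Rodrigues(c['rvec'])[0]; v,u=np.mgrid[:480,:640]
    X=np.stack([(u-c['cx'])/c['fx']*d,(v-c['cy'])/c['fy']*d,d],-1)
    return p,(X-c['tvec'])@R
def blobs(m,W,mina=40):
    k,l,s,_=cv2.connectedComponentsWithStats(m.astype(np.uint8)); out=[]
    for i in range(1,k):
        if s[i,4]>=mina:
            P=W[l==i]; r=cv2.minAreaRect((P[:,:2]*1000).astype(np.float32))
            out.append((s[i,4],np.round(P.mean(0),4),np.median(P[:,2]).round(4),np.round(r[0],1),np.round(r[1],1),round(r[2],1)))
    return out
E
python3 - <<'E'
from h import *
f=np.load("pics/top0.npz"); p,W=cloud("top",f['p'],f['d'])
roi=(W[...,0]>.3)&(W[...,0]<.95)&(abs(W[...,1])<.4); z=W[...,2]
hsv=cv2.cvtColor(p,cv2.COLOR_RGB2HSV)
for nm,m in dict(red=roi&((hsv[...,0]<8)|(hsv[...,0]>172))&(hsv[...,1]>150)&(z<.1),post=roi&(z>.152)&(z<.166)&(abs(W[...,0]-.6)>.09),rail=roi&(z>.18)&(z<.2),high=roi&(z>.17)).items():
    print(nm); [print(*b) for b in blobs(m,W)]
a=p[130:300,180:450]; cv2.imwrite("pics/crop1.png",cv2.resize(a,None,fx=2.9,fy=2.9,interpolation=cv2.INTER_CUBIC)[:,:,::-1])
E
```

```text
red
5393 [ 0.5824 -0.2651  0.011 ] 0.0048 [ 577.5 -250.9] [244.3 189.7] 3.1
5384 [0.5426 0.2113 0.0073] 0.0046 [541.8 203.4] [243.2 189.3] 4.0
post
129 [ 0.6976 -0.0172  0.1584] 0.1584 [698.5 -16.7] [16.8 58.3] 0.3
895 [ 0.4863 -0.0338  0.1631] 0.1635 [491.2 -30.1] [ 47.  270.2] 3.1
154 [ 0.4203 -0.0349  0.1581] 0.1578 [420.8 -34.4] [16.9 59.1] 2.8
rail
1175 [ 0.6474 -0.0502  0.1866] 0.1858 [631.6 -20. ] [ 95.6 269.2] 0.8
431 [ 0.6082 -0.0223  0.19  ] 0.1906 [609.4 -22.7] [73.2 42.2] 2.9
431 [0.6016 0.0666 0.1899] 0.1904 [602.5  67.4] [73.3 41.5] 1.4
521 [ 0.5245 -0.0992  0.1835] 0.1832 [524.7 -99.9] [43.  99.8] 6.1
520 [0.5121 0.0305 0.1836] 0.1834 [512.   30.1] [42.5 99.6] 12.8
836 [ 0.4543 -0.0317  0.1849] 0.1848 [454.7 -32. ] [ 21.7 269.3] 3.5
high
1862 [ 0.6367 -0.0425  0.186 ] 0.1859 [624.4 -22.2] [102.5 269.2] 4.0
483 [0.6001 0.0662 0.1886] 0.1899 [602.1  67. ] [73.8 43.6] 4.1
673 [ 0.5237 -0.0996  0.182 ] 0.1824 [ 526.8 -100. ] [ 48.1 105.5] 7.2
669 [0.5112 0.03   0.1822] 0.1824 [512.  30.] [ 46.8 100.5] 14.8
948 [ 0.4537 -0.0325  0.1839] 0.1843 [456.6 -31.9] [ 25.7 269.3] 3.5
```

View pics/crop1.png

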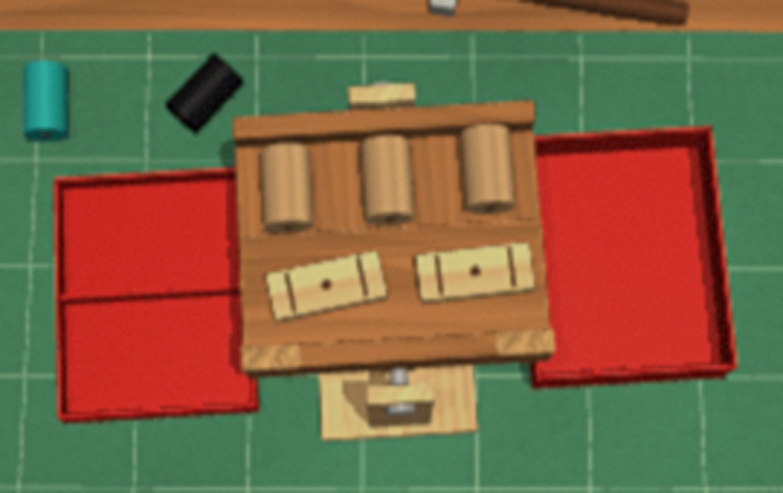

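The crop confirms it: three plain wood rollers sit in the far lane, and two plates with dark marks sit in the near lane. The cork pads are at crop (270,357) and (523,342), and the right one faces the open bin. Next I'll press the right pad.

```bash
python3 - <<'E'
from h import *
T=np.array([0,0,tip_reach])
for phi in (.26,.285):
    move_l(bp([-105,-115,50],phi)+T,.015); st(phi)
pause(.8)
p,W=cloud('top'); print(tilt(W)); cv2.imwrite('pics/top2.png',cv2.resize(p[120:300,180:450],None,fx=2.9,fy=2.9)[:,:,::-1]); st()
E
```

```text
0.26 7.81 [ 0.4627 -0.1563  0.1653] F [-2.4 -1.6  6.4] g -0.0 3.4
0.285 8.17 [ 0.4627 -0.1567  0.1622] F [-2.8 -2.1  6.8] g -0.0 3.7
(np.float64(0.29227351316509026), np.int64(412))
 9.02 [ 0.4627 -0.1567  0.1622] F [-3.1 -1.7  8.2] g 0.001 3.7
```

View pics/top2.png

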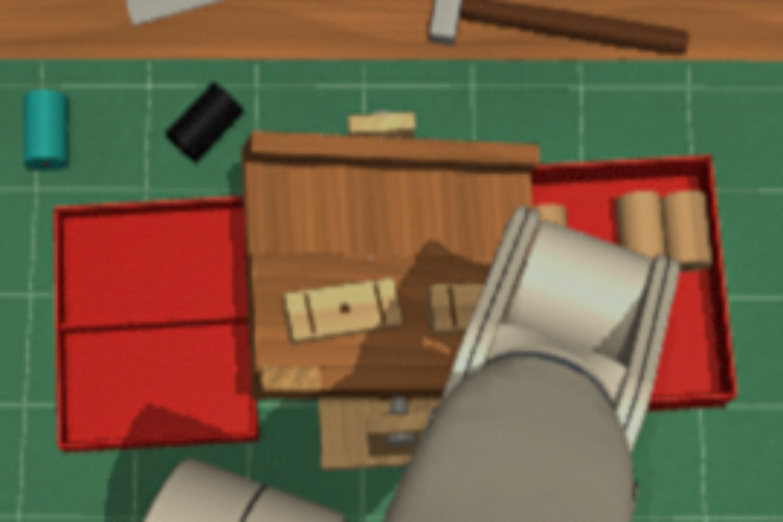

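The board is at 0.29 rad and still carries both plates. Two rollers are clearly in the bin at (640,225) and (685,230), and the third is at about (552,215), partly hidden. I'll retreat, check the third roller and re-measure the plates.

```bash
python3 - <<'E'
from h import *
o=observe(); P=np.array(o['position'])
move_l(P+[0,0,.12],.15)
set_gripper(.68); o=st()
move_ptp([.42,.16,.32],near([.42,.16,.32],tool(0,np.pi/2)))
st()
c=calibration('top');p,d=grab_frame('top'); p,W=cloud('top',p,d,c); np.savez('pics/top3.npz',p=p,d=d); t=tilt(W)[0]; print(t)
L=bR(t).inv().apply((W-C).reshape(-1,3)).reshape(W.shape)*1000
m=(L[...,0]>-92)&(L[...,0]<8)&(abs(L[...,1])<135)&(L[...,2]>40)&(L[...,2]<60)
[print(*b) for b in blobs(m,L/1000,100)]
cv2.imwrite('pics/top3.png',cv2.resize(p[120:300,180:450],None,fx=2.9,fy=2.9)[:,:,::-1])
E
```

```text
10.55 [ 0.4627 -0.1568  0.2822] F [ 0.5 -0.3  0.6] g 0.68 0.0
 11.78 [0.4202 0.1595 0.3199] F [ 0.5 -0.6  0.3] g 0.68 0.0
0.28944544666792665
644 [-0.0444  0.0602  0.0478] 0.0479 [-43.9  58.8] [ 43.9 101.8] 7.7
598 [-0.0398 -0.0704  0.0468] 0.0469 [-39.1 -72.1] [ 43.2 101.9] 3.8
```

View pics/top3.png

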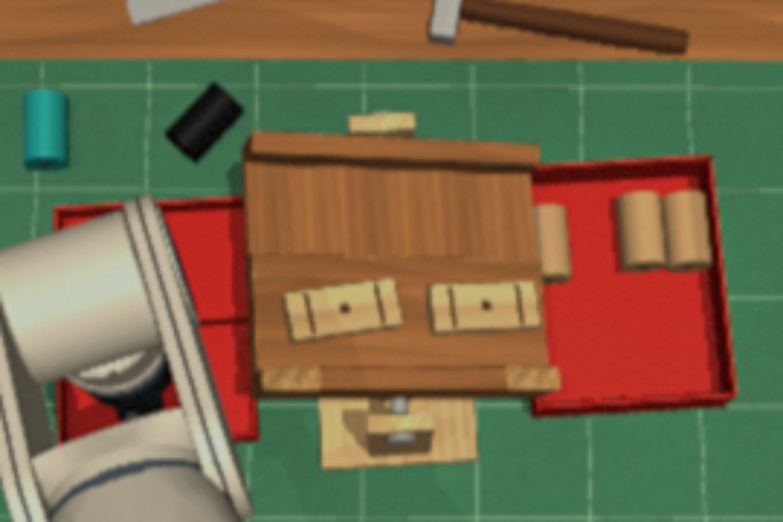

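All three rollers lie in the bin, the third at (552,243) beside its near wall. The plates haven't moved and the tilt is 0.289. I'll pick the left plate now.

```bash
cat >> h.py <<'E'
TR=np.array([.5418,.2034,.004])
def pick(x,y,ang,phi):
    psi=np.deg2rad(ang)+np.pi/2
    a=bp([x,y,110],phi); o=near(a,tool(phi,psi))
    move_ptp(a,o); st('above')
    move_l(bp([x,y,60],phi),.15); move_l(bp([x,y,42],phi),.05); st('at')
    set_gripper(0.0); s=st('grip')
    move_l(bp([x,y,62],phi),.06); st('lift'); move_l(bp([x,y,130],phi),.15)
    return s['gripper_width']
def place(xt):
    q=TR+bR().apply([xt,0,0]); a=q+[0,0,.25]
    move_ptp(a,near(a,tool(0,np.pi/2)))
    st('over tray'); move_l(q+[0,0,.05],.2); move_l(q+[0,0,.0155],.05); st('down')
    set_gripper(.68); st('open'); move_l(q+[0,0,.08],.12); move_l(a,.25)
E
python3 - <<'E'
from h import *
f=np.load('pics/top3.npz'); p,W=cloud('top',f['p'],f['d']); L=bR().inv().apply((W-C).reshape(-1,3)).reshape(W.shape)
hs=cv2.cvtColor(p,cv2.COLOR_RGB2HSV)
m=(L[...,1]<-.14)&(L[...,1]>-.32)&(abs(L[...,0])<.11)&(hs[...,1]<170)
[print(*b) for b in blobs(m,W,100)]
w=pick(-44,58.8,8.4,.289); print(w)
p,d=grab_frame('wrist'); cv2.imwrite('pics/w1.png',p[:,:,::-1])
print('tilt',tilt(cloud('top')[1]))
if .4<w<.6: place(-.059); print('tilt',tilt(cloud('top')[1])); st()
E
```

```text
830 [ 0.6299 -0.2922  0.0413] 0.0428 [ 635.4 -294.2] [77.2 90.6] 2.7
297 [ 0.6174 -0.1827  0.043 ] 0.045 [ 619.4 -182.7] [72.1 34.2] 1.7
above 12.64 [ 0.5138 -0.0037  0.2571] F [-0.2  0.4  0.1] g 0.682 0.0
at 13.63 [0.5128 0.0159 0.1918] F [ 0.7 -0.4 -0.7] g 0.681 0.0
grip 13.92 [0.5133 0.0158 0.1924] F [0.4 0.  2.7] g 0.475 60.7
lift 14.4 [0.5135 0.0101 0.2116] F [-0.3  0.  -1.1] g 0.478 60.5
0.4753392807985236
tilt (np.float64(0.2706004505306891), np.int64(228))
over tray 15.97 [0.4827 0.1994 0.2535] F [ 0.   0.2 -0.6] g 0.477 60.5
down 17.96 [0.483  0.1997 0.0195] F [-0.2 -0.5 -1.1] g 0.477 60.5
open 18.27 [0.4831 0.1998 0.0198] F [-0.1 -0.4 -0.6] g 0.68 0.0
tilt (np.float64(0.28651481404136114), np.int64(404))
 19.84 [0.4818 0.1993 0.252 ] F [ 0.5  0.3 -0.5] g 0.676 0.0
```

```bash
python3 - <<'E'
from h import *
p,W=cloud('top'); t=tilt(W)[0]
L=bR(t).inv().apply((W-C).reshape(-1,3)).reshape(W.shape)*1000
m=(L[...,0]>-92)&(L[...,0]<8)&(abs(L[...,1])<135)&(L[...,2]>40)&(L[...,2]<60)
B=[b for b in blobs(m,L/1000,300)]; print(t,B); b=B[0]
assert len(B)==1 and abs(b[3][1]+72)<4
w=pick(b[3][0],b[3][1],3.2,t)
assert .4<w<.6
place(.059)
move_ptp([.42,-.1,.4],near([.42,-.1,.4],tool(0,0)))
p,W=cloud('top'); print('tilt',tilt(W)); st()
cv2.imwrite('pics/top4.png',p[:,:,::-1])
E
```

```text
0.28981230409736036 [(np.int32(599), array([-0.04  , -0.0699,  0.0472]), np.float64(0.0472), array([-39.2, -71.2]), array([ 43.9, 101.2]), 4.4)]
above 21.16 [ 0.5266 -0.1267  0.2198] F [ 0.3  0.3 -0. ] g 0.686 0.0
at 22.15 [ 0.5254 -0.1081  0.1547] F [ 0.4 -0.3 -0.7] g 0.681 0.0
grip 22.43 [ 0.5258 -0.1084  0.1552] F [ 0.5 -1.3  1.5] g 0.477 61.2
lift 22.92 [ 0.526  -0.114   0.1745] F [ 0.1 -0.  -0.7] g 0.474 61.0
over tray 24.83 [0.6005 0.2061 0.2534] F [-0.6  0.5 -0.9] g 0.471 61.0
down 26.82 [0.6008 0.2071 0.0195] F [-0.1  0.4  0. ] g 0.48 61.0
open 27.14 [0.6009 0.2072 0.0198] F [-0.4  0.  -1.4] g 0.681 0.0
tilt (np.float64(0.29118296825238027), np.int64(395))
 30.14 [ 0.4204 -0.0996  0.3994] F [ 0.1 -0.3 -0.4] g 0.676 0.0
```

View pics/top4.png

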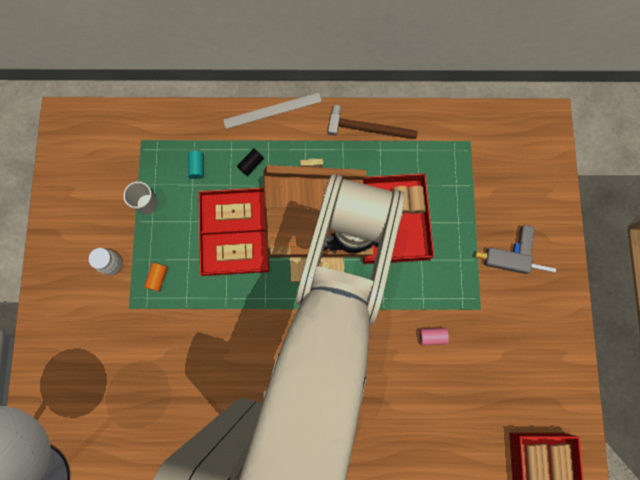

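Both plates lie flat in the tray, one in each compartment, at (233,211) and (235,252). The board is still at 0.29 rad. Now I'll level it with the left pad.

```bash
python3 - <<'E'
from h import *
T=np.array([0,0,tip_reach]); P=[-105,115,50]
set_gripper(0.0)
pos=bp(P,.29)+T; o=near(pos,tool(0,0))
move_ptp(pos+[0,0,.08],o); move_l(pos+[0,0,.012],.12); st('near')
for phi in (.29,.25,.2,.15,.1,.05,.0):
    move_l(bp(P,phi)+T,.02); s=st(phi)
    if np.linalg.norm(s['contact_force'])>30: break
print('tilt',tilt(cloud('top')[1]))
move_l(np.array(observe()['position'])+[0,0,.12],.15)
move_ptp([.36,.28,.4],near([.36,.28,.4],tool(0,0)))
p,W=cloud('top'); print('tilt',tilt(W)); st()
cv2.imwrite('pics/top5.png',p[:,:,::-1])
E
```

```text
near 32.23 [0.4494 0.0632 0.2395] F [ 0.9  0.1 -0. ] g -0.003 0.0
0.29 32.98 [0.4492 0.0644 0.2277] F [-2.7  3.3 11.1] g 0.002 5.0
0.25 33.38 [0.449  0.0674 0.2238] F [-2.9  3.1 11.1] g 0.004 4.9
0.2 33.84 [0.4488 0.0711 0.2186] F [-3.3  2.9  9.8] g 0.001 4.6
0.15 34.31 [0.4485 0.0745 0.2133] F [-3.1  2.3  8.5] g 0.001 4.3
0.1 34.77 [0.4483 0.0776 0.2078] F [-2.2  2.1  7.8] g -0.003 4.0
0.05 35.24 [0.4481 0.0804 0.2022] F [-1.8  1.4  8.2] g -0.0 3.7
0.0 35.71 [0.448  0.083  0.1964] F [-0.7  2.5  6.9] g 0.001 3.3
tilt (np.float64(0.006205516504422637), np.int64(415))
tilt (np.float64(0.0044209203373571666), np.int64(403))
 37.68 [0.3602 0.279  0.399 ] F [-0.4 -0.2 -0.6] g 0.004 0.0
```

View pics/top5.png

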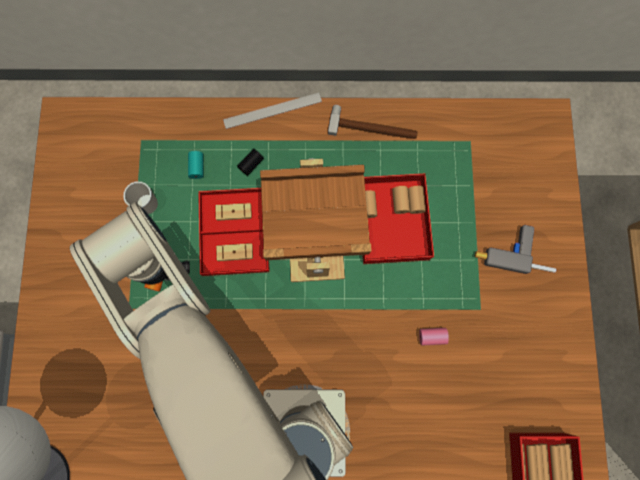

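The board is level at 0.004 rad. The rollers are in the bin at (370,203), (402,199) and (417,199), the plates are in the tray, and the arm is clear.

```bash
python3 -c "
from rig import *
pause(.3); print(close_job())"
```

```text
the job is handed in; nothing more can be done
None
```

I handed the job in at about 38 s: the three rollers are in the undivided bin, both plates are in the divided tray and the board is level to about 0.004 rad; the hand-in call returned no verdict.

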